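Snap the retaining cap into the valve block with the hand pusher

TASK

Take the red-handled hand pusher out of its wooden stand and press the blue cap straight down into the bore of the aluminium valve block until it snaps in under all three orange clips and stays down by itself. Feel for the snap and stop there: never press on the cap with more than about 25 N, and do not touch the cap with the gripper. Then put the pusher back upright in its stand, let go, and leave everything else on the bench where it is.

Things in the scene. Friction and masses are not known exactly. Their poses are not given: they have to be found in the camera images.
- valve_block: aluminium block, fixed to the bench, 112 (x) x 92 (y) x 72 (z) mm, brass ports sticking 20 mm out of both y sides, four screw heads 3.5 mm high at the top corners. Origin: centre of the underside, z up. A vertical round bore 47 mm wide, open at the top, runs down its centre; in its wall sit three orange spring clips, one to each third of the circle.
- bore_mouth (a point): centre of the bore at the block's top face, 72 mm above the block's underside. Deeper down, how deep the clips sit differs between blocks by up to 16 mm and is not measured: their undersides are 37 to 53 mm above the block's underside. A firm ledge, at a fixed distance below the clips, stops the cap about 3 mm below the point where it has snapped in.
- cap: blue plastic disc, flat top with a thin white ring, 44 mm across, 8 mm thick, lower edge bevelled. Origin: centre of the underside, z up. Starts level in the bore on a light spring plate, underside 60 mm and top 68 mm above the block's underside. It travels 15 to 31 mm down to the snap; then the spring holds it up against the clips, origin 29 to 45 mm above the block's underside.
- pusher: 220 g hand pusher: steel nose 26 mm across, 50 mm long, flat below; steel collar 44 mm across from 50 to 56 mm up; square red handle 26 x 26 mm, rounded edges, from 56 to 117 mm; 3 mm button on top. Origin: centre of the nose's lower face, z up the tool, x and y square to the handle's sides. Starts upright in the stand, collar resting on its top, origin 5 mm above the bench.
- stand: pale wooden block, fixed to the bench, 84 x 84 x 55 mm high, with one vertical round through-hole 32 mm wide in its centre (edge bevelled 2.5 mm). Origin: centre of the underside, z up.
- clip_1 (a joint): orange spring clip in the bore, 4 mm high, standing 3 to 4 mm into it; value: how far it is pushed outwards (m), 0 at rest, about 0.0025 while the cap's side is against it. Pressing the cap down first meets only the spring (1.2 N, rising 0.1 N per mm), then the clips (together 6 to 14 N, rising, then suddenly dropping), then the firm ledge.
- clip_2 (a joint): orange spring clip in the bore, 4 mm high, standing 3 to 4 mm into it; value: how far it is pushed outwards (m), 0 at rest, about 0.0025 while the cap's side is against it. If the cap is released before all clips have sprung back over it, it does not stay home.
- clip_3 (a joint): orange spring clip in the bore, 4 mm high, standing 3 to 4 mm into it; value: how far it is pushed outwards (m), 0 at rest, about 0.0025 while the cap's side is against it
- grease_pot: white and blue pot, 61 mm across, 61 mm high, bystander; origin centre of the underside
- red_plug: red plastic plug, 33 mm across, 18 mm high, bystander; origin centre of the underside
- white_plug: white plastic plug, 33 mm across, 18 mm high, bystander; origin centre of the underside
- tape_roll: white tape roll lying flat, 52 mm across, 16 mm high, bystander; origin centre of the underside
- gauge_block: aluminium gauge block, 41 x 80 x 30 mm, bystander; origin centre of the underside
- screwdriver: yellow screwdriver lying flat, 198 mm long, 27 mm high, bystander; origin at its centre, on the underside
Mind the look-alikes: they are no part of the job. Of the things that look like the pusher, the largest one is meant.

How it is judged:
By the outcome, as a careful person would: the job done as asked, in the order asked, and still so for the second after the job is handed in, with the robot touching nothing.
It also fails if it takes over 64 s, if anything falls off the work surface, if the arm or the gripper's body presses on something with over 40 N, if the wrist force passes 120 N, or if a joint passes its speed limit or range.

ROBOT

A 6-joint arm with a two-finger parallel gripper is mounted at the origin on a cart in front of the work surface, level with it; the furniture and walls round the work are solid. World frame = base frame: x ahead of the robot, y to its left, z up, the work surface at z = 0. Lengths are in m, angles in rad, forces in N, time in s.
With the tool pointing down it reaches from about 0.35 to 0.725 m from the base axis. Payload 6 kg.
Tool frame: the origin (TCP) lies at the very end of the fingers, on their centre line; the grasp point (between the pads) lies 19 mm behind it; z points along the fingers, y is the direction in which the jaws open and shut (so a half turn about z gives the same grasp; the last joint's range is limited). The gripper opens to 85 mm and grips with 20 to 120 N. Pads are 22 mm wide; open, the fingers measure 114 mm over their backs; the gripper's body (76 mm by 85 mm) begins 54 mm behind the grasp point. The pads swing forward as they close: fully open they stand 13 mm farther back than shut.
Start: joints at [1.57, 0.04, 0.085, 0, -1.615, -0.334], TCP at [0.197, 0.567, 0.231] pointing down, gripper open.
Joint ranges: [-2.56, 2.56], [-1.29, 2.01], [-1.08, 1.49], [-3.29, 1.98], [-2.81, -0.18], [-2.99, 2.99]. Speed limits (rad/s): [2.57, 2.57, 3.01, 3.14, 3.14, 3.14].

INTERFACE

Orientations are given as [roll, pitch, yaw] about the fixed x, y, z axes, in that order (R = Rz(yaw) Ry(pitch) Rx(roll)).
In Python, from rig import arm gives the robot as it stands.
- The arm moves only by the shell command python3 -m handwheel 'ROWS' [FORCE]. ROWS is JSON, a list of rows, each a list of 7 numbers: the finger opening in mm, from 0 to 85.4, then the shift along the tool's x, y, z in mm, then the turn, a rotation vector about the tool's x, y, z in degrees. A call has 1 to 10 rows; each row is the pose to reach, as a shift and turn from the pose commanded when the call began, along the tool's axes at that moment; what a row does not reach only later rows make up. A row lasts 1/12 s, in which the tool goes at most 41.7 mm and 7.16 degrees, less where a joint would pass 70% of its speed; a pose out of reach is approached as far as the arm can. A call with a gripper value outside its range is refused whole. The fingers move at their own pace and stop on an object; FORCE is the grip in N (left out, the last holds). Time passes only in rows, so rows that repeat a pose let the fingers close. It gives the time, the measured TCP pose, the force and the opening at its end, in the units of the state.
- arm.state(): the state, without advancing time (a new reading comes with each control period).
- arm.read_camera(name): name is "side" or "top" or "wrist"; returns a dict with "image" (400x640x3 uint8, blue, green, red), "intrinsics" (3x3 intrinsics, pixels), "origin" and "attitude" of the camera in the world; the wrist camera has in their place "hand_eye" (4x4, takes a point from camera to tool coordinates, whose origin is the TCP and whose axes are the flange's). Camera axes: x right, y down, z forward; pixel columns grow to the right and rows downward; lengths in m; the calibration is good to about 2 mm. A picture is of the moment at which its call begins: read the wrist's pose just before it. There is no depth.
- arm.job_done(): hands the job in, once; it reports no verdict.
The state is a dict: "clock": time; "joint_pos": joint angles; "qvel": joint speeds; "effort": joint torques, N m; "eef_pos": TCP position; "tcp_rot": TCP orientation; "ft_force": force on the tool from outside, world axes, zero at the start; "moment": the same for the moment, N m; "width": finger opening in m.
Only numpy, scipy, OpenCV 4.12 (cv2) and the standard library are available. Lean on these libraries where they do the work, as an engineer would, in place of code of your own. Each camera call takes 0.05 s, during which the arm holds its last target.

## Working session

There is one attempt and no reset: what is moved stays moved. The work goes in short steps, Python scripts to look and compute and a shell command to move; the robot and the scene stay as the last step left them, time stands still between calls to the robot, and variables do not carry over. Pictures are saved under pics/ and viewed, and the job is handed in when it is done.

```bash
ls; mkdir -p pics; python3 - <<'E'
from rig import arm
import cv2
print(arm.state())
for n in ("side","top","wrist"):
    c=arm.read_camera(n); cv2.imwrite(f"pics/{n}0.png",c["image"])
    print(n,{k:v for k,v in c.items() if k!="image"})
E
```

```text
pics
{'clock': 0.0, 'joint_pos': array([ 1.56969955e+00,  4.08533423e-02,  8.37719067e-02, -4.76737134e-04,
       -1.61546993e+00, -3.33706102e-01]), 'qvel': array([-9.35107614e-04, -9.94896620e-04,  2.16441830e-04,  3.73220857e-05,
       -1.12457167e-04,  1.54301371e-03]), 'effort': array([ 2.96565786e-04, -3.68201458e+01,  3.47409511e+01,  6.93209276e+00,
       -5.35858475e-03,  1.10444912e-06]), 'eef_pos': array([0.19695615, 0.56640464, 0.23023134]), 'tcp_rot': array([ 3.13977843e+00, -1.24831633e-04, -3.34781888e-01]), 'ft_force': array([ 0.48240316, -0.76087088, -0.19491176]), 'moment': array([ 0.02714099, -0.01606315,  0.00017251]), 'width': 0.08557263862948213}
side {'intrinsics': array([[491.0897037 ,   0.        , 323.28253888],
       [  0.        , 491.0897037 , 193.29277527],
       [  0.        ,   0.        ,   1.        ]]), 'origin': array([ 0.22356519, -0.74242886,  1.12877243]), 'attitude': array([-2.48391214, -0.01243418, -0.37294575])}
top {'intrinsics': array([[407.59588147,   0.        , 321.77635679],
       [  0.        , 407.59588147, 194.02359552],
       [  0.        ,   0.        ,   1.        ]]), 'origin': array([0.33212127, 0.03805599, 1.06842316]), 'attitude': array([-2.93433774e+00, -1.22731654e-03, -1.68089886e+00])}
wrist {'intrinsics': array([[332.724278  ,   0.        , 317.81389372],
       [  0.        , 332.724278  , 199.40487518],
       [  0.        ,   0.        ,   1.        ]]), 'hand_eye': array([[ 6.61114036e-04, -9.62825443e-01, -2.70123545e-01,
         6.88090406e-02],
       [ 9.99999683e-01,  7.56171756e-04, -2.47840592e-04,
         1.09646407e-05],
       [ 4.42887023e-04, -2.70123295e-01,  9.62825638e-01,
        -1.42920589e-01],
       [ 0.00000000e+00,  0.00000000e+00,  0.00000000e+00,
         1.00000000e+00]])}
```

View pics/top0.png

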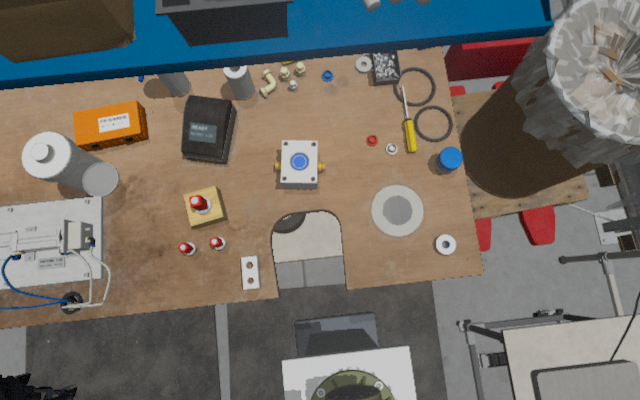

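View pics/side0.png

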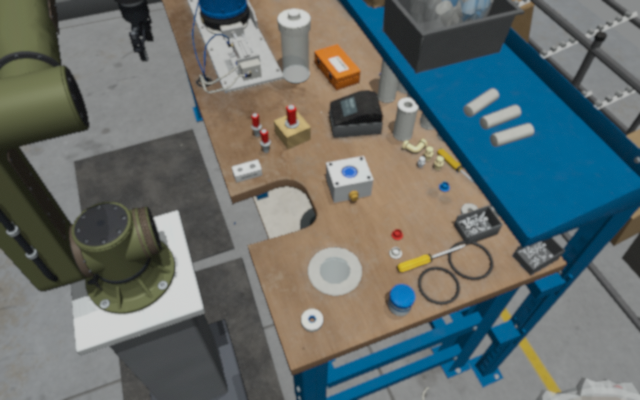

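View pics/wrist0.png

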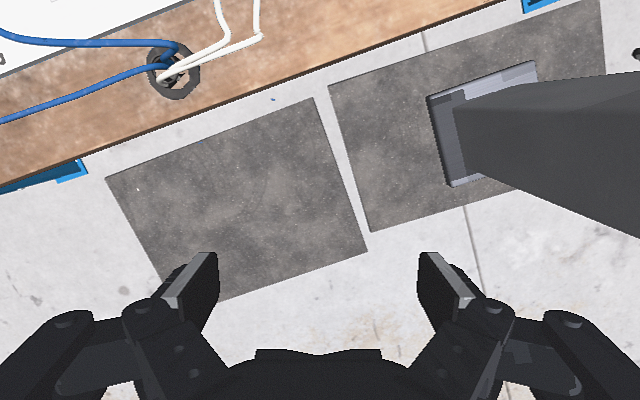

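The top view shows the stand with the large pusher at about (203,206). The valve block is at (299,163), and two small look-alikes are at (187,248) and (217,242). I'll enlarge these.

```bash
cat > h.py <<'E'
import numpy as np, cv2
from scipy.spatial.transform import Rotation as R
from rig import arm
def pose(c, st=None):
    if "hand_eye" in c:
        T=np.eye(4);T[:3,:3]=R.from_euler("xyz",st["tcp_rot"]).as_matrix();T[:3,3]=st["eef_pos"]
        T=T@c["hand_eye"]; return T[:3,:3],T[:3,3]
    return R.from_euler("xyz",c["attitude"]).as_matrix(),c["origin"]
def w(c,uv,z,st=None):
    A,o=pose(c,st); d=A@np.linalg.inv(c["intrinsics"])@np.array([uv[0],uv[1],1.]); return o+d*(z-o[2])/d[2]
def px(c,p,st=None):
    A,o=pose(c,st); q=c["intrinsics"]@(A.T@(np.asarray(p)-o)); return q[:2]/q[2]
def crop(c,u0,v0,u1,v1,s,name):
    cv2.imwrite("pics/"+name,cv2.resize(c["image"][v0:v1,u0:u1],None,fx=s,fy=s,interpolation=cv2.INTER_CUBIC))
E
python3 - <<'E'
from h import *
import pickle
c=arm.read_camera("top"); s=arm.read_camera("side"); pickle.dump((c,s),open("c0.pkl","wb"))
crop(c,170,170,245,260,6,"t1.png"); crop(c,265,130,335,200,8,"t2.png")
crop(s,235,85,325,165,7,"s1.png"); crop(s,315,145,385,215,8,"s2.png")
E
```

```text
(no output)
```

View pics/t1.png

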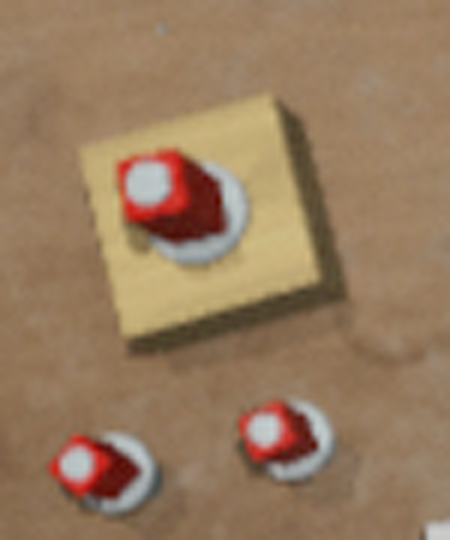

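View pics/t2.png

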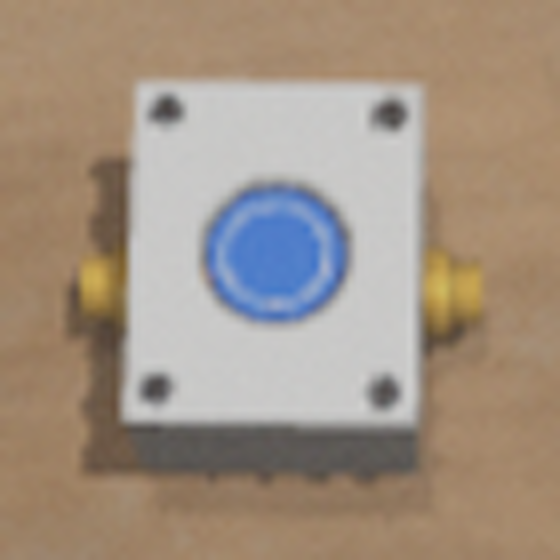

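View pics/s1.png

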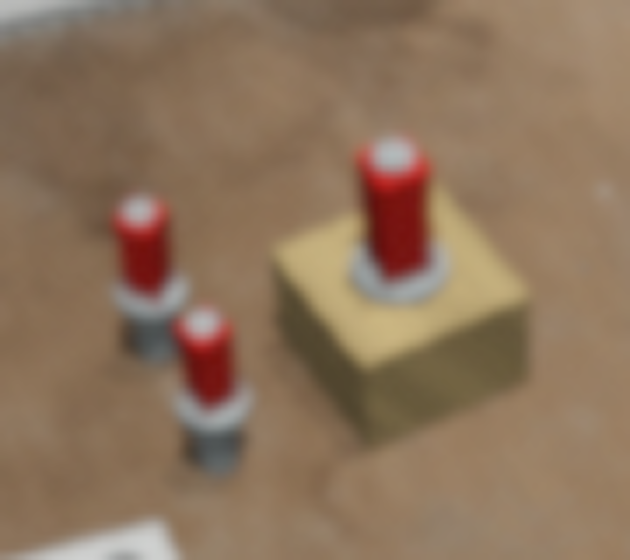

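View pics/s2.png

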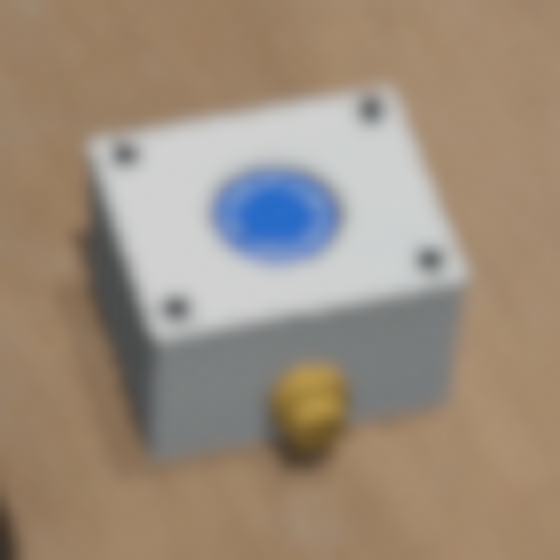

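```bash
python3 - <<'E'
from h import *
import pickle
c,s=pickle.load(open("c0.pkl","rb"))
def u(x,y,u0,v0,k): return ((x+.5)/k-.5+u0,(y+.5)/k-.5+v0)
P=lambda *a:np.round(a[0],4)
st=[w(c,u(x,y,170,170,6),.055) for x,y in[(80,150),(272,95),(322,283),(127,338)]]
print("stand",np.round(st,4),np.mean(st,0)); print([np.linalg.norm(st[i]-st[i-1]) for i in range(4)])
e=st[1]-st[0]; print("edge yaw",np.degrees(np.arctan2(e[1],e[0])))
print("button top",w(c,u(150,183,170,170,6),.125),"collar",w(c,u(199,212,170,170,6),.061))
h=[w(c,u(x,y,170,170,6),.122) for x,y in[(117,156),(182,152),(187,212),(125,218)]]
print("hand",np.mean(h,0),[np.degrees(np.arctan2(*(h[i]-h[i-1])[1::-1])) for i in range(4)])
b=[w(c,u(x,y,265,130,8),.072) for x,y in[(136,83),(422,87),(418,425),(122,422)]]
print("block",np.mean(b,0),[np.linalg.norm(b[i]-b[i-1]) for i in range(4)],"cap",w(c,u(276,252,265,130,8),.068))
e=b[0]-b[3];print("blk yaw",np.degrees(np.arctan2(e[1],e[0])))
st=[w(s,u(x,y,235,85,7),.055) for x,y in[(272,250),(440,188),(533,297),(368,368)]]
print("S stand",np.mean(st,0),[np.linalg.norm(st[i]-st[i-1]) for i in range(4)],"button",w(s,u(393,156,235,85,7),.125))
b=[w(s,u(x,y,315,145,8),.072) for x,y in[(88,140),(400,82),(468,275),(155,342)]]
print("S block",np.mean(b,0),[np.linalg.norm(b[i]-b[i-1]) for i in range(4)],"cap",w(s,u(277,213,315,145,8),.068))
for n,uv in (("a",(80,463)),("b",(267,432))): print("lookalike",n,w(c,u(*uv,170,170,6),.09))
E
```

```text
stand [[0.581  0.364  0.055 ]
 [0.596  0.2819 0.055 ]
 [0.513  0.2657 0.055 ]
 [0.4987 0.3478 0.055 ]] [0.54716876 0.31483567 0.055     ]
[np.float64(0.0838389377148923), np.float64(0.08342961232486795), np.float64(0.08459652603550682), np.float64(0.08331048578555691)]
edge yaw -79.65379721219757
button top [0.54752789 0.31468984 0.125     ] collar [0.5475198  0.31365368 0.061     ]
hand [0.54752373 0.31451963 0.122     ] [np.float64(4.631557547265268), np.float64(-92.68196163951704), np.float64(-178.16691917520004), np.float64(89.35639284033142)]
block [0.63156864 0.06225699 0.072     ] [np.float64(0.11195962677007248), np.float64(0.0918698608913943), np.float64(0.11157475644281165), np.float64(0.0929851800903311)] cap [0.63284213 0.06187975 0.068     ]
blk yaw -7.395868474846296
S stand [0.54726918 0.31272061 0.055     ] [np.float64(0.08561648391699124), np.float64(0.08410289095130463), np.float64(0.08143347117570474), np.float64(0.08332948179115633)] button [0.54561414 0.31332433 0.125     ]
S block [0.63158987 0.06252396 0.072     ] [np.float64(0.09466118353989457), np.float64(0.11683658693338037), np.float64(0.0921969773733334), np.float64(0.11373064771084296)] cap [0.63175033 0.06339598 0.068     ]
lookalike a [0.44498435 0.35785141 0.09      ]
lookalike b [0.44912042 0.28324224 0.09      ]
```

The two cameras agree to 2 mm: the pusher is at (0.547, 0.314), the bore at (0.632, 0.062), and all sizes match. Next I'll work out the shift to a point above the pusher.

```bash
cat >> h.py <<'E'
def d(target,yaw=None,rpy=None):
    """shift (mm, tool axes) and turn (rotvec deg) from measured pose"""
    s=arm.state(); A=R.from_euler("xyz",s["tcp_rot"])
    sh=A.inv().apply(np.asarray(target)-s["eef_pos"])*1000
    B=R.from_euler("xyz",[np.pi,0,np.radians(yaw)])
    rv=np.degrees((A.inv()*B).as_rotvec())
    print("shift",sh.round(1),"turn",rv.round(2),"| pos",s["eef_pos"].round(4),"rpy",np.degrees(s["tcp_rot"]).round(2),"F",s["ft_force"].round(1),"w",round(s["width"]*1000,1),"t",round(s["clock"],2))
E
python3 - <<'E'
from h import *
d([.547,.314,.235],0)
E
```

```text
shift [413.5 123.5  -4. ] turn [  0.05   0.   -19.18] | pos [0.1971 0.5665 0.2308] rpy [ 1.7995e+02 -1.0000e-02 -1.9180e+01] F [-0.   0.5 -0.7] w 85.5 t 0.25
```

```bash
python3 -m handwheel '[[85,20,6,-4,0,0,-1],[85,55,16,-4,0,0,-3],[85,95,28,-4,0,0,-5],[85,135,40,-4,0,0,-7],[85,175,52,-4,0,0,-9],[85,215,64,-4,0,0,-11],[85,255,76,-4,0,0,-13],[85,295,88,-4,0,0,-15],[85,335,100,-4,0,0,-17],[85,372,111,-4,0,0,-19]]' 100 && python3 - <<'E'
from h import *
d([.547,.314,.235],0)
E
```

```text
clock: 1.08
eef_pos: [0.5135, 0.3379, 0.2353]
tcp_rot: [-3.142, -0.0, -0.002]
ft_force: [-0.2, 0.7, 0.4]
width: 0.0849
shift [33.5 23.8  0.4] turn [-0.   -0.01 -0.09] | pos [0.5135 0.3379 0.2353] rpy [-1.8e+02 -1.0e-02 -9.0e-02] F [-0.2  0.7  0.4] w 84.9 t 1.08
```

```bash
python3 -m handwheel '[[85,20,14,0,0,0,0],[85,33,23.5,0,0,0,0],[85,33,23.5,0,0,0,0],[85,33,23.5,0,0,0,0],[85,33,23.5,0,0,0,0]]' && python3 - <<'E'
from h import *
d([.547,.314,.235],0)
s=arm.state(); c=arm.read_camera("wrist"); cv2.imwrite("pics/w1.png",c["image"])
import pickle; pickle.dump((c,s),open("w1.pkl","wb"))
print(px(c,[.5472,.314,.125],s),px(c,[.5472,.314,.061],s))
E
```

```text
clock: 1.5
eef_pos: [0.5445, 0.3163, 0.2351]
tcp_rot: [3.141, 0.0, -0.003]
ft_force: [0.3, -0.3, 0.4]
width: 0.0846
shift [2.5 2.3 0.1] turn [ 0.01  0.02 -0.17] | pos [0.5445 0.3163 0.2351] rpy [ 1.7999e+02  2.0000e-02 -1.7000e-01] F [ 0.3 -0.3  0.4] w 84.6 t 1.5
[320.64654453 193.443077  ] [320.12781308 176.76604398]
```

View pics/w1.png

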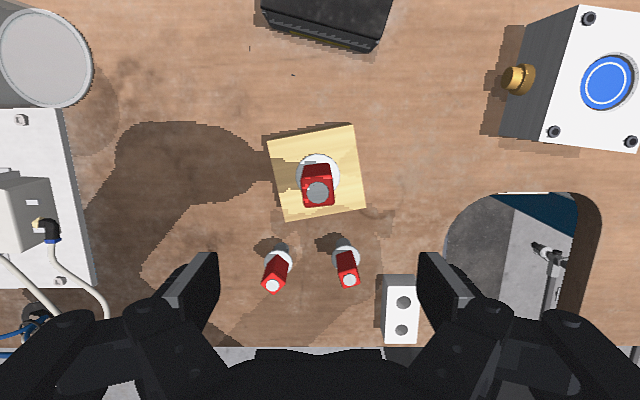

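The wrist view shows the pusher button at about (318,191), against a predicted (320.6,193.4). I'll enlarge it to get the handle yaw.

```bash
python3 - <<'E'
from h import *
import pickle
c,s=pickle.load(open("w1.pkl","rb")); crop(c,260,115,375,225,5,"w1c.png")
crop(c,490,0,640,160,4,"w1b.png")
E
```

```text
(no output)
```

View pics/w1c.png

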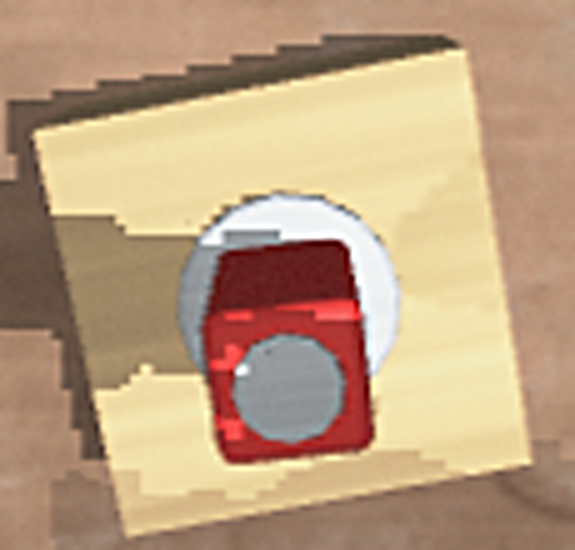

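View pics/w1b.png

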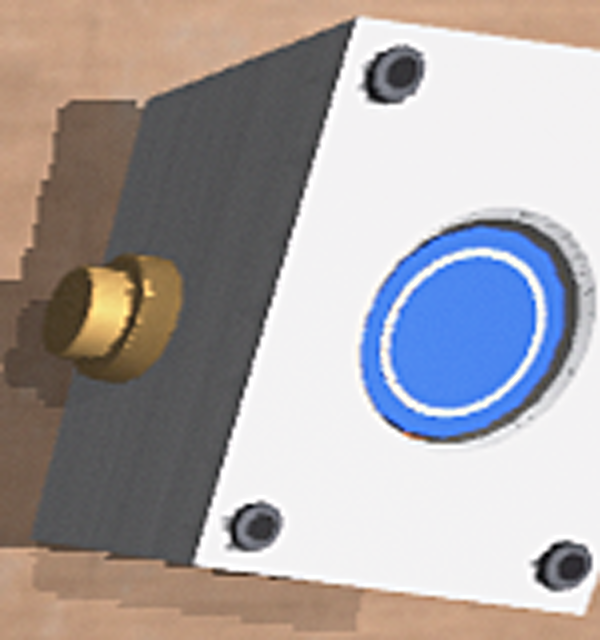

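```bash
python3 - <<'E'
from h import *
import pickle
c,s=pickle.load(open("w1.pkl","rb"))
u=lambda x,y,k=5,u0=260,v0=115: ((x+.5)/k-.5+u0,(y+.5)/k-.5+v0)
h=[w(c,u(*p),.121,s) for p in [(205,318),(361,301),(375,447),(225,462)]]
print(np.mean(h,0),[np.linalg.norm(h[i]-h[i-1]) for i in range(4)],[np.degrees(np.arctan2(*(h[i]-h[i-1])[1::-1])) for i in range(4)])
print("button",w(c,u(289,388),.125,s),"collar",w(c,u(289,302),.061,s))
t=[w(c,u(*p),.055,s) for p in [(34,130),(466,47),(532,463),(127,538)]]
print("stand",np.mean(t,0),[np.linalg.norm(t[i]-t[i-1]) for i in range(4)])
print("cap",w(c,u(465,331,4,490,0),.068,s))
print("screws", [w(c,u(*p,4,490,0),.0755,s) for p in[(402,70),(260,525)]])
E
```

```text
[0.54802376 0.31615705 0.121     ] [np.float64(0.02390768865373404), np.float64(0.024713444585586275), np.float64(0.024064728507930844), np.float64(0.024322950753183324)] [np.float64(6.830231367257975), np.float64(-83.7936857132017), np.float64(-174.10480520971737), np.float64(95.83388118820686)]
button [0.54821428 0.3165488  0.125     ] collar [0.54895133 0.31664433 0.061     ]
stand [0.54777897 0.31651223 0.055     ] [np.float64(0.08448760425225288), np.float64(0.08402046468070715), np.float64(0.08395523865839677), np.float64(0.08420812981334859)]
cap [0.63280958 0.06238357 0.068     ]
screws [array([0.68287121, 0.09309501, 0.0755    ]), array([0.5915023 , 0.10477121, 0.0755    ])]
```

```bash
python3 - <<'E'
from h import *
d([.5477,.3155,.08],6)
E
```

```text
shift [  3.4   1.1 155.3] turn [-0.    0.   -6.13] | pos [0.5443 0.3166 0.2353] rpy [-1.8e+02  0.0e+00 -1.3e-01] F [-0.8 -0.2  1.8] w 85.0 t 1.55
```

```bash
python3 -m handwheel '[[85,3.4,1.1,25,0,0,-6],[85,3.4,1.1,60,0,0,-6],[85,3.4,1.1,95,0,0,-6],[85,3.4,1.1,125,0,0,-6],[85,3.4,1.1,145,0,0,-6],[85,3.4,1.1,155,0,0,-6],[85,3.4,1.1,155,0,0,-6],[85,3.4,1.1,155,0,0,-6]]' && python3 - <<'E'
from h import *
d([.5477,.3155,.08],6)
s=arm.state(); c=arm.read_camera("wrist"); cv2.imwrite("pics/w2.png",c["image"])
E
```

```text
clock: 2.22
eef_pos: [0.5484, 0.3155, 0.0814]
tcp_rot: [3.142, -0.001, 0.103]
ft_force: [0.4, -0.6, 1.3]
width: 0.0848
shift [-0.7 -0.   1.4] turn [ 0.   -0.07 -0.12] | pos [0.5484 0.3155 0.0814] rpy [ 1.80e+02 -7.00e-02  5.88e+00] F [ 0.4 -0.6  1.3] w 84.8 t 2.22
```

View pics/w2.png

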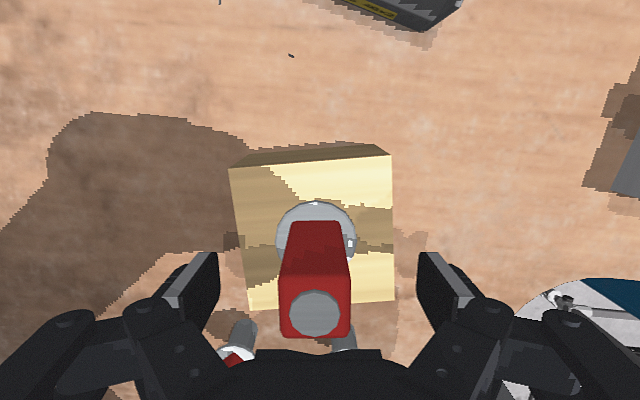

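The handle is centred between the fingers (button at 315,313, jaw midline about 318) and square to them. Closing.

```bash
python3 -m handwheel '[[60,0,0,0,0,0,0],[40,0,0,0,0,0,0],[20,0,0,0,0,0,0],[10,0,0,0,0,0,0],[10,0,0,0,0,0,0],[10,0,0,0,0,0,0],[10,0,0,0,0,0,0],[10,0,0,0,0,0,0]]' 100 && python3 - <<'E'
from h import *
d([.5484,.3155,.08],6)
s=arm.state(); c=arm.read_camera("wrist"); cv2.imwrite("pics/w3.png",c["image"]);print(s["moment"])
E
```

```text
clock: 2.93
eef_pos: [0.5486, 0.3151, 0.0809]
tcp_rot: [-3.141, -0.001, 0.102]
ft_force: [-0.0, 0.2, 2.7]
width: 0.0245
shift [-0.2 -0.4  0.9] turn [-0.02 -0.06 -0.18] | pos [0.5486 0.3151 0.0809] rpy [-1.7998e+02 -6.0000e-02  5.8200e+00] F [-0.   0.2  2.7] w 24.5 t 2.93
[0.16455068 0.03156596 0.00041889]
```

View pics/w3.png

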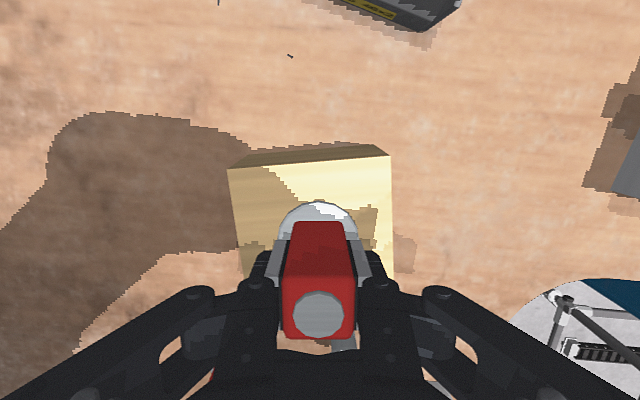

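```bash
python3 -m handwheel '[[10,0,0,-3,0,0,0],[10,0,0,-10,0,0,0],[10,0,0,-20,0,0,0],[10,0,0,-35,0,0,0],[10,0,0,-55,0,0,0],[10,0,0,-75,0,0,0],[10,0,0,-95,0,0,0],[10,0,0,-105,0,0,0],[10,0,0,-110,0,0,0],[10,0,0,-110,0,0,0]]' && python3 - <<'E'
from h import *
d([.632,.0625,.19],6)
s=arm.state(); c=arm.read_camera("wrist"); cv2.imwrite("pics/w4.png",c["image"]);print(s["moment"])
c=arm.read_camera("side"); crop(c,235,40,345,165,5,"s4.png")
c=arm.read_camera("top"); crop(c,150,140,270,260,5,"t4.png")
E
```

```text
clock: 3.82
eef_pos: [0.5485, 0.3151, 0.1914]
tcp_rot: [-3.141, -0.001, 0.101]
ft_force: [1.2, 0.3, -2.5]
width: 0.0251
shift [ 57.4 259.8   1.2] turn [-0.06 -0.07 -0.18] | pos [0.5485 0.3151 0.1914] rpy [-1.7994e+02 -7.0000e-02  5.8200e+00] F [ 1.2  0.3 -2.5] w 25.1 t 3.82
[-0.00560405 -0.02207642  0.00794258]
```

View pics/w4.png

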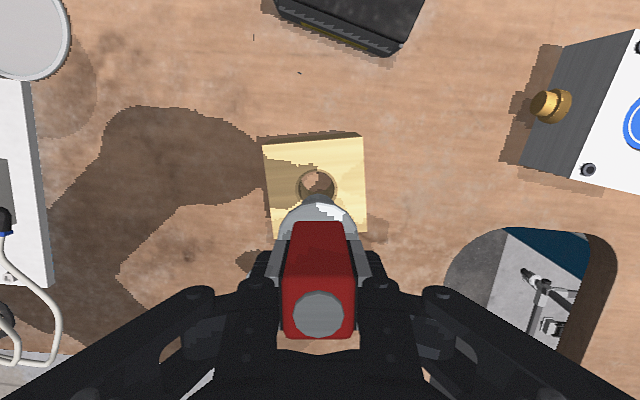

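View pics/s4.png

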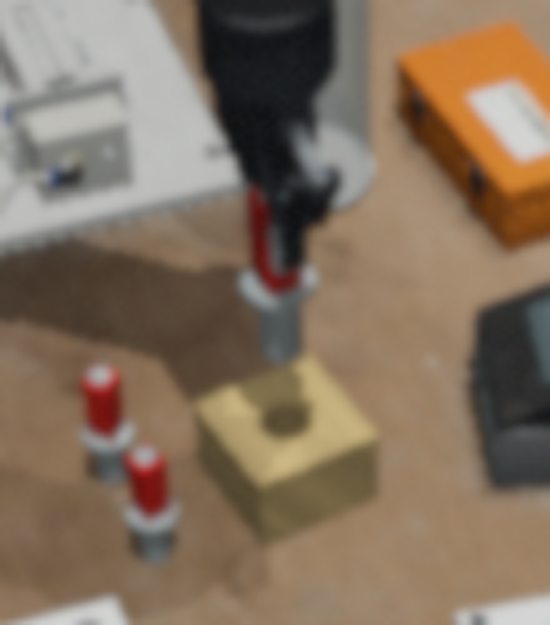

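View pics/t4.png

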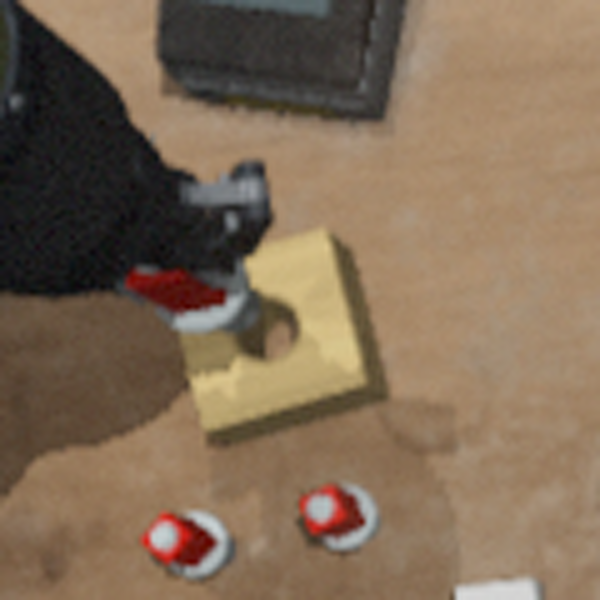

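```bash
python3 - <<'E'
from h import *
c=arm.read_camera("wrist");s=arm.state();crop(c,240,120,400,350,2.6,"w4c.png")
A,o=pose(c,s)
print("button",w(c,(318,313),s["eef_pos"][2]+.0441,s)-s["eef_pos"])
print("hole",w(c,(318,187),.055,s))
E
```

```text
button [ 9.43005097e-04 -8.99170866e-05  4.41000000e-02]
hole [0.54976426 0.31433628 0.055     ]
```

View pics/w4c.png

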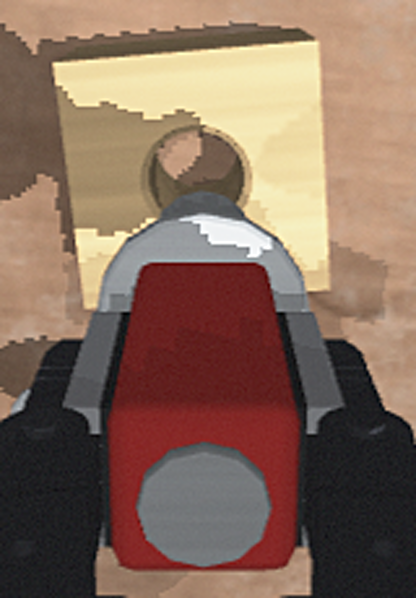

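```bash
python3 -m handwheel '[[10,5,20,0,0,0,0],[10,13,55,0,0,0,0],[10,20,90,0,0,0,0],[10,28,125,0,0,0,0],[10,36,160,0,0,0,0],[10,43,195,0,0,0,0],[10,50,225,0,0,0,0],[10,56,250,0,0,0,0],[10,58,260,0,0,0,0],[10,58,260,0,0,0,0]]' && python3 - <<'E'
from h import *
d([.633,.0625,.19],5.8)
s=arm.state(); c=arm.read_camera("wrist"); cv2.imwrite("pics/w5.png",c["image"]);print(s["moment"])
import pickle; pickle.dump((c,s),open("w5.pkl","wb"))
c=arm.read_camera("side"); crop(c,290,100,400,220,5,"s5.png")
E
```

```text
clock: 4.85
eef_pos: [0.6324, 0.0596, 0.189]
tcp_rot: [3.141, 0.002, 0.098]
ft_force: [-0.9, 0.1, -2.9]
width: 0.0251
shift [ 0.8 -2.8 -1. ] turn [ 0.05  0.12 -0.16] | pos [0.6324 0.0596 0.189 ] rpy [1.7995e+02 1.2000e-01 5.6400e+00] F [-0.9  0.1 -2.9] w 25.1 t 4.85
[0.07705101 0.06609973 0.00949916]
```

View pics/w5.png

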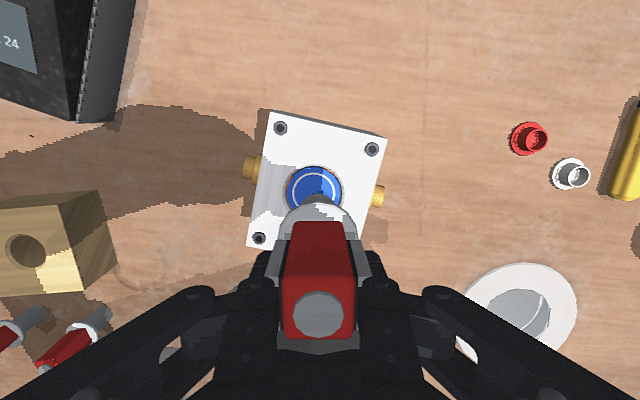

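View pics/s5.png

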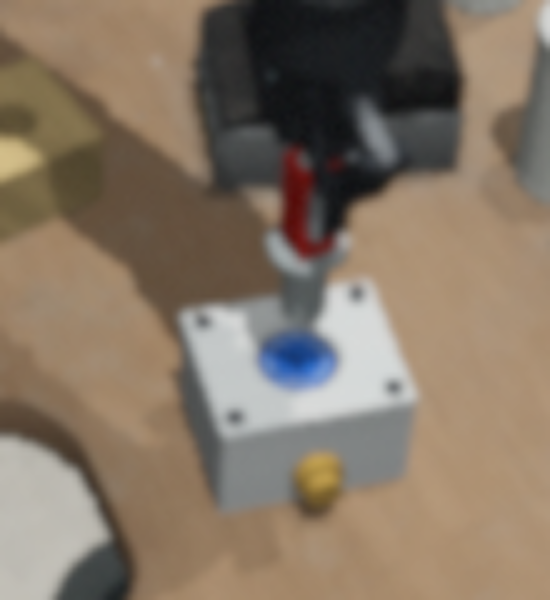

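The block is ahead with screws at (280,128), (372,149) and (258,238), and the cap is partly hidden at (314,190). I'll use these to locate the bore centre in the arm's own frame.

```bash
python3 - <<'E'
from h import *
import pickle
c,s=pickle.load(open("w5.pkl","rb")); crop(c,235,100,395,260,4.5,"w5c.png")
a,b,e=[w(c,p,.0755,s) for p in((280,128),(372,149),(258,238))]
print(a,b,e,(b+e)/2,np.linalg.norm(a-b),np.linalg.norm(a-e))
A=R.from_euler("xyz",s["tcp_rot"]).as_matrix()
print("button",w(c,(318,314),s["eef_pos"][2]+.0441,s)-s["eef_pos"])
print(d([.633,.0625,.19],5.8))
E
```

```text
[0.68202662 0.09298248 0.0755    ] [0.67324289 0.02164007 0.0755    ] [0.59122059 0.10502103 0.0755    ] [0.63223174 0.06333055 0.0755    ] 0.07188110544021521 0.09160055396326745
button [ 0.0005374  -0.00015728  0.0441    ]
shift [ 1.  -0.3 -0.7] turn [ 0.01  0.09 -0.02] | pos [0.6321 0.0621 0.1893] rpy [1.7999e+02 9.0000e-02 5.7800e+00] F [-0.6  0.3 -2. ] w 24.8 t 4.95
None
```

View pics/w5c.png

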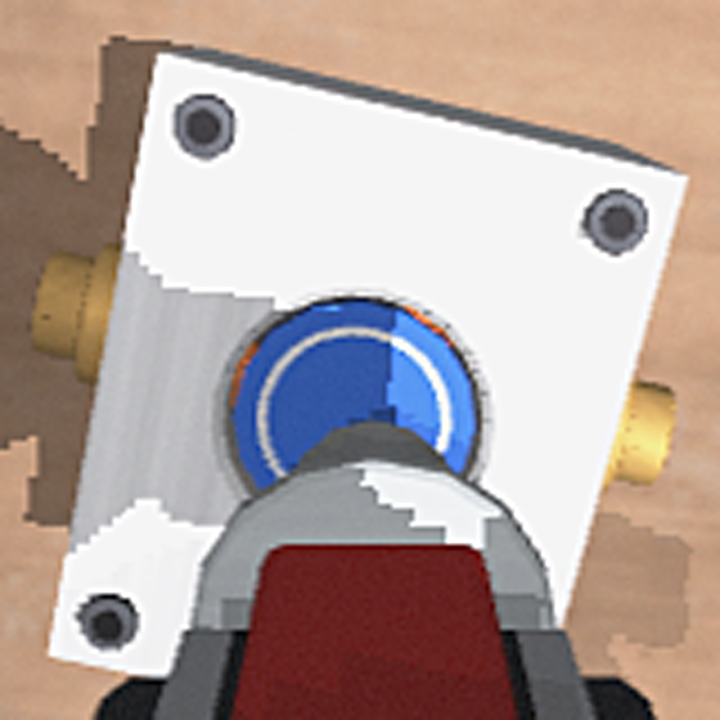

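```bash
cat > f.py <<'E'
from h import *
s=arm.state(); print("t %.2f"%s["clock"],"nose z %.2f mm"%((s["eef_pos"][2]-.0759)*1000),"xy",(s["eef_pos"][:2]*1000).round(1),"F",s["ft_force"].round(2),"M",s["moment"].round(3),"w %.1f"%(s["width"]*1000),np.degrees(s["tcp_rot"]).round(2))
E
python3 -m handwheel '[[10,0.3,-0.5,10,0,0,0],[10,0.3,-0.5,22,0,0,0],[10,0.3,-0.5,32,0,0,0],[10,0.3,-0.5,38,0,0,0],[10,0.3,-0.5,38,0,0,0],[10,0.3,-0.5,38,0,0,0],[10,0.3,-0.5,38,0,0,0]]' >/dev/null; python3 f.py
python3 -m handwheel '[[10,0,0,0,0,0,0],[10,0,0,0,0,0,0]]' >/dev/null; python3 f.py
python3 -m handwheel '[[10,0,0,1,0,0,0],[10,0,0,2,0,0,0],[10,0,0,2,0,0,0]]' >/dev/null; python3 f.py
python3 -m handwheel '[[10,0,0,1,0,0,0],[10,0,0,2,0,0,0],[10,0,0,2,0,0,0]]' >/dev/null; python3 f.py
```

```text
t 5.53 nose z 76.97 mm xy [632.9  62.7] F [ 0.49 -0.33 -2.18] M [ 0.022 -0.059 -0.083] w 24.9 [ 1.7998e+02 -5.0000e-02  5.8300e+00]
t 5.70 nose z 77.18 mm xy [632.9  62.7] F [ 0.1   0.25 -1.74] M [-0.027  0.017  0.009] w 25.1 [-1.7999e+02 -7.0000e-02  5.8200e+00]
t 5.95 nose z 74.18 mm xy [632.5  62.6] F [-0.21  0.34 -2.95] M [-0.01   0.003  0.006] w 24.5 [-1.80e+02  2.00e-02  5.81e+00]
t 6.20 nose z 72.06 mm xy [632.5  62.6] F [ 0.03  0.66 -2.89] M [0.002 0.038 0.016] w 25.1 [1.7999e+02 3.0000e-02 5.8200e+00]
```

```bash

python3 -m handwheel '[[10,0,0,1,0,0,0],[10,0,0,2,0,0,0],[10,0,0,2,0,0,0]]' >/dev/null; python3 f.py
python3 -m handwheel '[[10,0,0,1,0,0,0],[10,0,0,2,0,0,0],[10,0,0,2,0,0,0]]' >/dev/null; python3 f.py
python3 -m handwheel '[[10,0,0,1,0,0,0],[10,0,0,1,0,0,0],[10,0,0,1,0,0,0]]' >/dev/null; python3 f.py
python3 -m handwheel '[[10,0,0,1,0,0,0],[10,0,0,1,0,0,0],[10,0,0,1,0,0,0]]' >/dev/null; python3 f.py
```

```text
t 6.45 nose z 70.10 mm xy [632.5  62.6] F [ 0.17  0.02 -2.2 ] M [-0.081  0.003 -0.015] w 24.9 [1.7999e+02 2.0000e-02 5.8200e+00]
t 6.70 nose z 68.16 mm xy [632.5  62.6] F [ 0.18  0.9  -2.46] M [-0.02   0.007 -0.007] w 25.3 [1.80e+02 2.00e-02 5.82e+00]
t 6.95 nose z 67.52 mm xy [632.6  62.6] F [-1.    0.42 -2.39] M [ 0.     0.163 -0.016] w 24.9 [179.99  -0.     5.82]
t 7.20 nose z 66.44 mm xy [632.7  62.6] F [-0.28  0.25 -0.92] M [-0.056  0.012  0.033] w 24.9 [ 1.7999e+02 -1.0000e-02  5.8200e+00]
```

```bash

python3 -m handwheel '[[10,0,0,1,0,0,0],[10,0,0,1,0,0,0],[10,0,0,1,0,0,0]]' >/dev/null; python3 f.py
python3 -m handwheel '[[10,0,0,1,0,0,0],[10,0,0,1,0,0,0],[10,0,0,1,0,0,0]]' >/dev/null; python3 f.py
python3 -m handwheel '[[10,0,0,1,0,0,0],[10,0,0,1,0,0,0],[10,0,0,1,0,0,0]]' >/dev/null; python3 f.py
python3 -m handwheel '[[10,0,0,1,0,0,0],[10,0,0,1,0,0,0],[10,0,0,1,0,0,0]]' >/dev/null; python3 f.py
python3 -m handwheel '[[10,0,0,1,0,0,0],[10,0,0,1,0,0,0],[10,0,0,1,0,0,0]]' >/dev/null; python3 f.py
python3 -m handwheel '[[10,0,0,1,0,0,0],[10,0,0,1,0,0,0],[10,0,0,1,0,0,0]]' >/dev/null; python3 f.py
```

```text
t 7.45 nose z 65.39 mm xy [632.7  62.6] F [ 0.62 -0.61 -1.38] M [-0.029 -0.048 -0.032] w 24.6 [ 1.7999e+02 -1.0000e-02  5.8200e+00]
t 7.70 nose z 64.36 mm xy [632.7  62.6] F [ 0.31  0.61 -0.73] M [-0.028  0.004  0.075] w 24.8 [179.99  -0.     5.82]
t 7.95 nose z 63.38 mm xy [632.7  62.6] F [ 0.19  0.01 -1.49] M [-0.088 -0.122 -0.01 ] w 24.6 [179.99  -0.     5.82]
t 8.20 nose z 62.39 mm xy [632.7  62.6] F [ 0.37  0.12 -1.18] M [-0.187 -0.106  0.015] w 24.8 [179.99  -0.     5.82]
t 8.45 nose z 61.34 mm xy [632.6  62.6] F [-0.68 -0.7  -0.34] M [-0.093 -0.096 -0.001] w 25.0 [179.99   0.     5.82]
t 8.70 nose z 60.35 mm xy [632.6  62.6] F [ 1.63 -0.27 -2.34] M [-0.14  -0.159  0.013] w 24.8 [179.99  -0.     5.82]
```

```bash

python3 -m handwheel '[[10,0,0,1,0,0,0],[10,0,0,1,0,0,0],[10,0,0,1,0,0,0]]' >/dev/null; python3 f.py
python3 -m handwheel '[[10,0,0,1,0,0,0],[10,0,0,1,0,0,0],[10,0,0,1,0,0,0]]' >/dev/null; python3 f.py
python3 -m handwheel '[[10,0,0,1,0,0,0],[10,0,0,1,0,0,0],[10,0,0,1,0,0,0]]' >/dev/null; python3 f.py
python3 -m handwheel '[[10,0,0,1,0,0,0],[10,0,0,1,0,0,0],[10,0,0,1,0,0,0]]' >/dev/null; python3 f.py
python3 -m handwheel '[[10,0,0,1,0,0,0],[10,0,0,1,0,0,0],[10,0,0,1,0,0,0]]' >/dev/null; python3 f.py
```

```text
t 8.95 nose z 59.61 mm xy [632.7  62.6] F [-0.41 -0.11 -0.21] M [-0.152  0.038  0.054] w 24.6 [ 1.7999e+02 -1.0000e-02  5.8200e+00]
t 9.20 nose z 58.99 mm xy [632.8  62.6] F [-0.1  -0.49  3.01] M [-0.003  0.319 -0.062] w 25.2 [ 1.7999e+02 -4.0000e-02  5.8200e+00]
t 9.45 nose z 58.00 mm xy [632.9  62.6] F [-0.37  0.11  5.13] M [-0.05   0.378 -0.015] w 25.0 [ 1.7999e+02 -6.0000e-02  5.8200e+00]
t 9.70 nose z 56.88 mm xy [632.9  62.6] F [-0.66 -1.35  5.22] M [-0.102  0.156 -0.008] w 25.0 [ 1.7999e+02 -5.0000e-02  5.8200e+00]
t 9.95 nose z 54.78 mm xy [632.6  62.8] F [ 1.04 -0.33  0.91] M [ 0.026 -0.451  0.027] w 24.7 [-1.7999e+02  2.0000e-02  5.8200e+00]
```

```bash

python3 -m handwheel '[[10,0,0,0,0,0,0],[10,0,0,0,0,0,0]]' >/dev/null; python3 f.py
python3 -m handwheel '[[10,0,0,1,0,0,0],[10,0,0,1,0,0,0],[10,0,0,1,0,0,0]]' >/dev/null; python3 f.py
python3 -m handwheel '[[10,0,0,1,0,0,0],[10,0,0,1,0,0,0],[10,0,0,1,0,0,0]]' >/dev/null; python3 f.py
python3 - <<'E'
from h import *
c=arm.read_camera("wrist"); crop(c,235,100,395,260,4.5,"w6c.png")
E
```

```text
t 10.12 nose z 54.69 mm xy [632.5  62.8] F [ 0.63 -0.4  -0.97] M [ 0.112 -0.423  0.021] w 25.1 [-1.7999e+02  4.0000e-02  5.8100e+00]
t 10.37 nose z 54.20 mm xy [632.5  62.7] F [0.4  0.48 0.83] M [ 0.247 -0.177  0.008] w 25.2 [-1.80e+02  2.00e-02  5.82e+00]
t 10.62 nose z 53.40 mm xy [632.6  62.7] F [0.12 1.49 1.55] M [ 0.373  0.029 -0.072] w 24.7 [-180.      0.      5.82]
```

View pics/w6c.png

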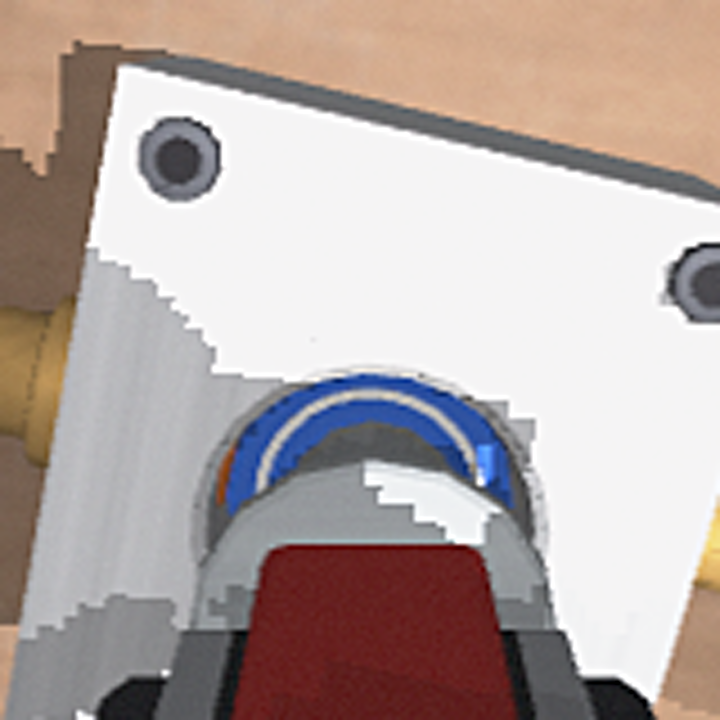

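The cap is level and about a third of the way down, and the left clip is still beside its rim. It has not snapped, so I keep going in small steps.

```bash

python3 -m handwheel '[[10,0,0,1,0,0,0],[10,0,0,1,0,0,0],[10,0,0,1,0,0,0]]' >/dev/null; python3 f.py
python3 -m handwheel '[[10,0,0,1,0,0,0],[10,0,0,1,0,0,0],[10,0,0,1,0,0,0]]' >/dev/null; python3 f.py
python3 -m handwheel '[[10,0,0,1,0,0,0],[10,0,0,1,0,0,0],[10,0,0,1,0,0,0]]' >/dev/null; python3 f.py
```

```text
t 10.92 nose z 51.06 mm xy [631.9  62.5] F [-0.01 -0.23 -1.43] M [ 0.063 -0.026  0.04 ] w 25.0 [1.7999e+02 1.4000e-01 5.8100e+00]
t 11.17 nose z 51.09 mm xy [632.4  62.5] F [-0.31 -0.47 -1.51] M [-0.071 -0.032 -0.053] w 24.7 [1.7998e+02 4.0000e-02 5.8100e+00]
t 11.42 nose z 50.48 mm xy [632.6  62.5] F [-1.51 -0.42  0.24] M [-0.072  0.463 -0.025] w 24.8 [1.7998e+02 1.0000e-02 5.8200e+00]
```

```bash
python3 - <<'E'
from h import *
c=arm.read_camera("wrist"); crop(c,255,150,375,220,6.6,"w7c.png")
c=arm.read_camera("side"); crop(c,320,150,385,205,10,"s7.png")
E
python3 f.py
```

```text
t 11.52 nose z 50.54 mm xy [632.6  62.5] F [-1.38 -0.42 -0.8 ] M [-0.08   0.506 -0.018] w 25.0 [1.7998e+02 1.0000e-02 5.8200e+00]
```

View pics/w7c.png

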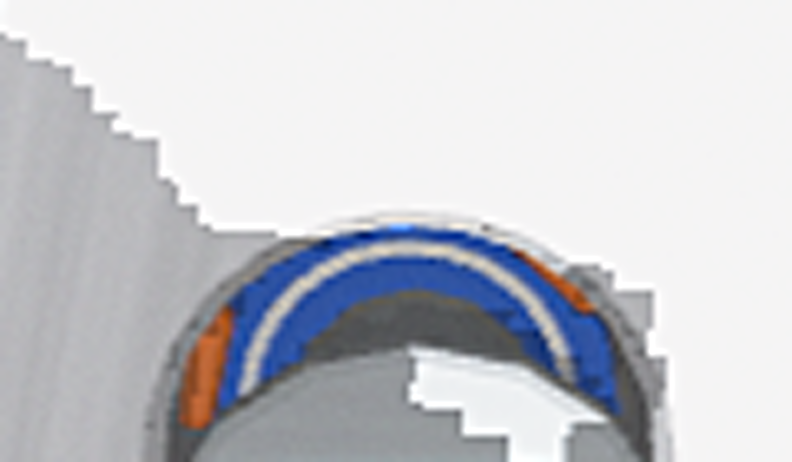

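View pics/s7.png

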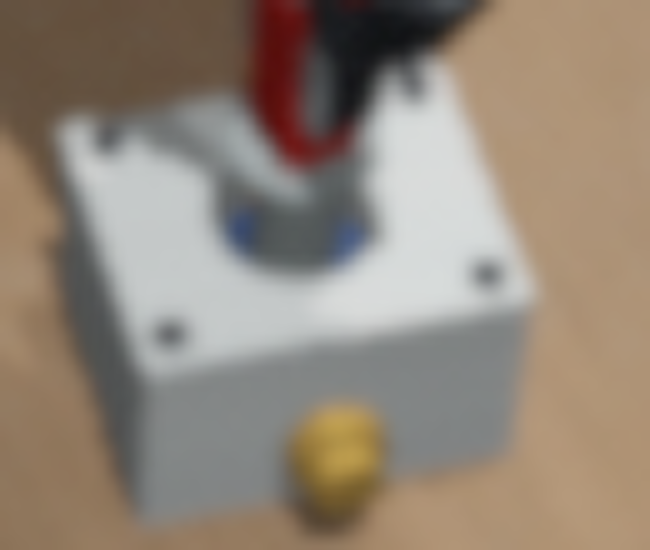

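In the wrist crop the left clip at (210,370) and the right clip at (555,280) now lie over the blue rim. The third clip is hidden behind the pusher. I'll feel on in half-millimetre steps to find out whether it is through.

```bash

python3 -m handwheel '[[10,0,0,0.5,0,0,0],[10,0,0,0.5,0,0,0],[10,0,0,0.5,0,0,0]]' >/dev/null; python3 f.py
python3 -m handwheel '[[10,0,0,0.5,0,0,0],[10,0,0,0.5,0,0,0],[10,0,0,0.5,0,0,0]]' >/dev/null; python3 f.py
python3 -m handwheel '[[10,0,0,0.5,0,0,0],[10,0,0,0.5,0,0,0],[10,0,0,0.5,0,0,0]]' >/dev/null; python3 f.py
```

```text
t 11.77 nose z 49.94 mm xy [632.6  62.6] F [-0.59 -0.36  0.04] M [-0.158  0.443 -0.003] w 24.7 [179.99  -0.     5.82]
t 12.02 nose z 49.36 mm xy [632.6  62.5] F [-0.66 -1.12  0.13] M [-0.302  0.403  0.015] w 24.6 [179.99   0.     5.82]
t 12.27 nose z 48.90 mm xy [632.6  62.6] F [-1.55 -1.07 -0.27] M [-0.343  0.373 -0.009] w 24.8 [179.99   0.     5.81]
```

```bash

python3 -m handwheel '[[10,0,0,0.5,0,0,0],[10,0,0,0.5,0,0,0],[10,0,0,0.5,0,0,0]]' >/dev/null; python3 f.py
python3 -m handwheel '[[10,0,0,0.5,0,0,0],[10,0,0,0.5,0,0,0],[10,0,0,0.5,0,0,0]]' >/dev/null; python3 f.py
python3 -m handwheel '[[10,0,0,0.5,0,0,0],[10,0,0,0.5,0,0,0],[10,0,0,0.5,0,0,0]]' >/dev/null; python3 f.py
```

```text
t 12.52 nose z 48.40 mm xy [632.7  62.6] F [-0.73 -1.52  0.16] M [-0.398  0.314 -0.027] w 25.0 [179.99  -0.     5.81]
t 12.77 nose z 48.16 mm xy [632.7  62.6] F [-1.35 -1.31  1.06] M [-0.406  0.547 -0.03 ] w 24.7 [ 1.7999e+02 -2.0000e-02  5.8200e+00]
t 13.02 nose z 48.13 mm xy [632.8  62.6] F [-2.97 -0.33  5.48] M [-0.231  1.07  -0.065] w 25.0 [ 1.7999e+02 -4.0000e-02  5.8200e+00]
```

A stiff rise at 48.1 mm (4.4 N with no travel) is the ledge, 3 mm below the drop felt at about 51 mm, so the cap should be home. Backing off to look.

```bash

python3 -m handwheel '[[10,0,0,-2,0,0,0],[10,0,0,-4,0,0,0],[10,0,0,-6,0,0,0],[10,0,0,-10,0,0,0],[10,0,0,-20,0,0,0],[10,0,0,-35,0,0,0],[10,0,0,-50,0,0,0],[10,0,0,-60,0,0,0],[10,0,0,-65,0,0,0],[10,0,0,-65,0,0,0]]' >/dev/null; python3 f.py
python3 - <<'E'
from h import *
c=arm.read_camera("wrist"); crop(c,255,130,375,220,6.6,"w8c.png")
c=arm.read_camera("side"); crop(c,320,150,385,205,10,"s8.png")
E
```

```text
t 13.85 nose z 114.10 mm xy [633.2  62.8] F [-0.47  0.93 -2.51] M [-0.004 -0.018 -0.025] w 25.2 [-1.7997e+02 -1.4000e-01  5.8200e+00]
```

View pics/w8c.png

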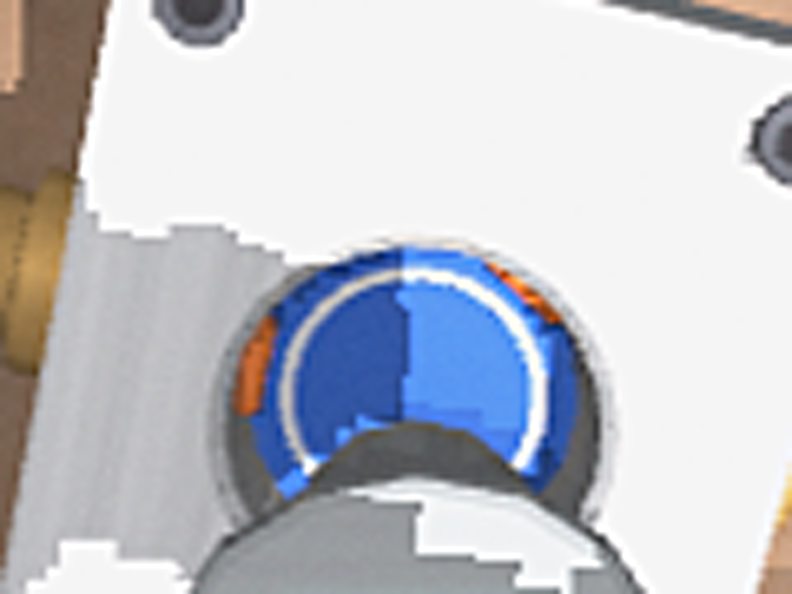

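View pics/s8.png

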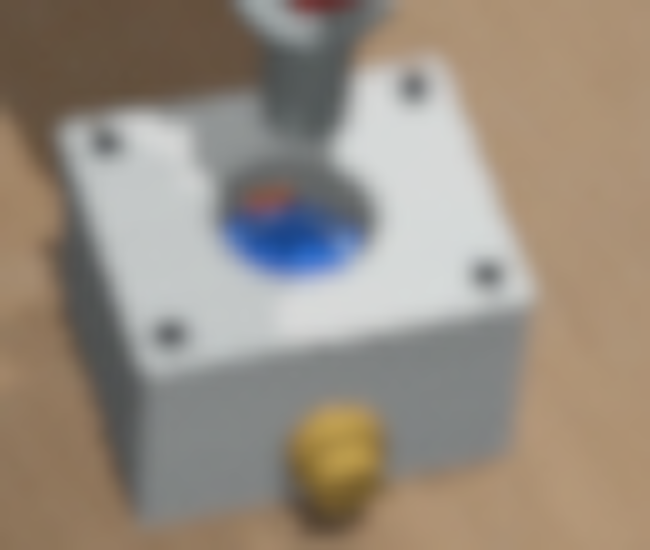

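The cap stays deep, and the left clip at (255,365) and the right clip at (525,290) lie over its rim. I'll head back to the stand and stop midway for a clear look at the third clip.

```bash

python3 -m handwheel '[[10,-4,-15,0,0,0,0],[10,-10,-45,0,0,0,0],[10,-18,-80,0,0,0,0],[10,-24,-105,0,0,0,0],[10,-26,-115,0,0,0,0],[10,-26,-115,0,0,0,0],[10,-26,-115,0,0,0,0]]' >/dev/null; python3 f.py
python3 - <<'E'
from h import *
s=arm.state(); c=arm.read_camera("wrist"); cv2.imwrite("pics/w9.png",c["image"])
u,v=px(c,[.6325,.0627,.06],s).astype(int);print(u,v)
crop(c,min(u-40,560),v-40,min(u+40,640),v+40,8,"w9c.png")
d([.5486,.3151,.19],5.82)
E
```

```text
t 14.53 nose z 111.48 mm xy [594.7 174.6] F [ 0.7  -0.9  -2.37] M [-0.03   0.007  0.021] w 25.1 [1.7995e+02 8.0000e-02 5.8800e+00]
458 160
shift [ -31.9 -145.2   -2.5] turn [ 0.05  0.06 -0.  ] | pos [0.595  0.1739 0.1876] rpy [1.7995e+02 6.0000e-02 5.8200e+00] F [ 0.5 -0.5 -2.8] w 25.2 t 14.58
```

View pics/w9c.png

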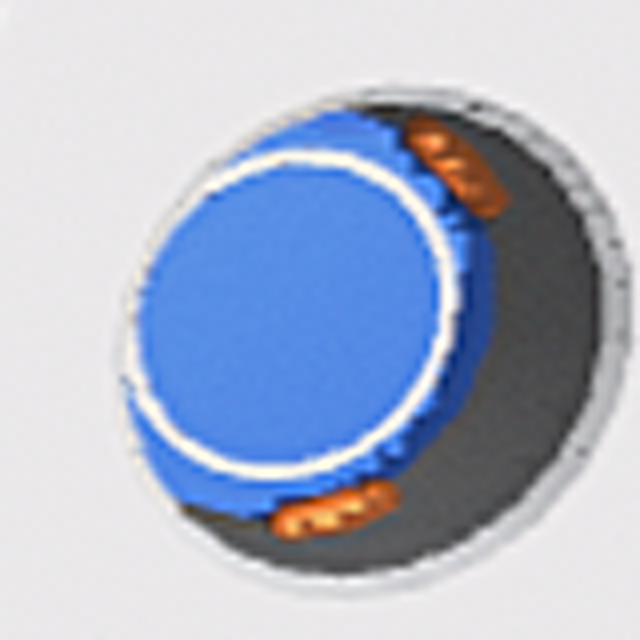

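View pics/w9.png

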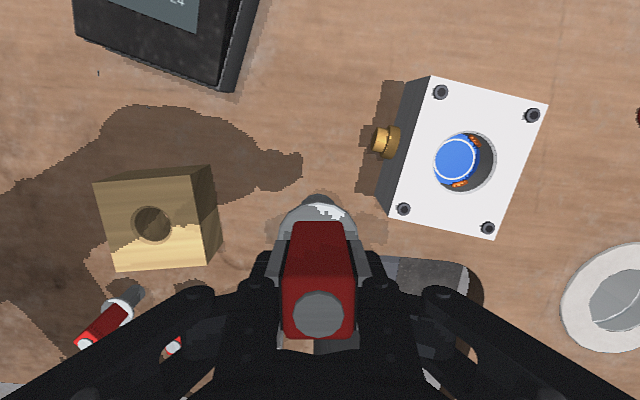

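Both newly visible clips at (455,165) and (335,510) overlap the cap top, so all three hold. The button is still at (318,314), so the pusher has not slipped. Going to the stand.

```bash

python3 -m handwheel '[[10,-4,-18,-2,0,0,0],[10,-12,-55,-2,0,0,0],[10,-20,-90,-2,0,0,0],[10,-27,-122,-2,0,0,0],[10,-31,-141,-2,0,0,0],[10,-32,-145,-2,0,0,0],[10,-32,-145,-2,0,0,0],[10,-32,-145,-2,0,0,0],[10,-32,-145,-2,0,0,0],[10,-32,-145,-2,0,0,0]]' >/dev/null; python3 f.py
python3 - <<'E'
from h import *
s=arm.state(); c=arm.read_camera("wrist"); cv2.imwrite("pics/w10.png",c["image"])
d([.5486,.3151,.082],5.82)
E
```

```text
t 15.42 nose z 114.48 mm xy [549.2 314. ] F [ 0.46  0.82 -2.51] M [-0.025 -0.035  0.024] w 24.9 [ 1.7998e+02 -1.0000e-02  5.7100e+00]
shift [ -0.5  -0.9 108.4] turn [ 0.01 -0.01 -0.1 ] | pos [0.5491 0.3142 0.1904] rpy [ 1.7999e+02 -1.0000e-02  5.7200e+00] F [ 0.3 -0.9 -2.5] w 25.1 t 15.47
```

View pics/w10.png

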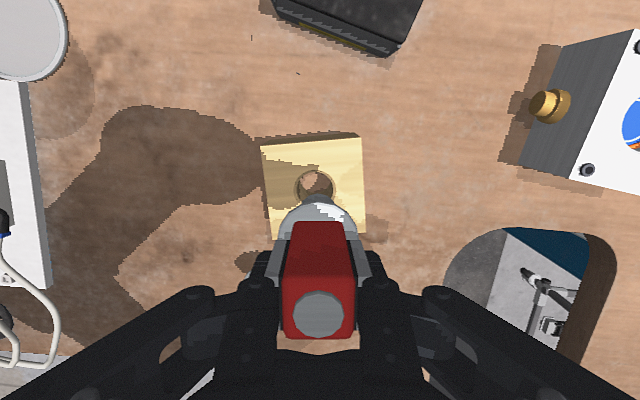

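```bash

python3 -m handwheel '[[10,-0.5,-0.9,12,0,0,0],[10,-0.5,-0.9,30,0,0,0],[10,-0.5,-0.9,44,0,0,0],[10,-0.5,-0.9,50,0,0,0],[10,-0.5,-0.9,50,0,0,0],[10,-0.5,-0.9,50,0,0,0],[10,-0.5,-0.9,50,0,0,0]]' >/dev/null; python3 f.py
python3 - <<'E'
from h import *
d([.5486,.3151,.082],5.82)
E
```

```text
t 16.05 nose z 65.59 mm xy [548.5 316.4] F [ 0.23  0.47 -2.35] M [-0.025 -0.038 -0.038] w 25.0 [-1.7997e+02 -1.0000e-01  5.8200e+00]
shift [-0.1  1.3 59.5] turn [-0.03 -0.1  -0.  ] | pos [0.5485 0.3164 0.1415] rpy [-1.7997e+02 -1.0000e-01  5.8200e+00] F [ 0.2  0.5 -2.4] w 25.0 t 16.05
```

```bash

python3 -m handwheel '[[10,0,0.9,1,0,0,0],[10,0,0.9,1,0,0,0],[10,0,0.9,1,0,0,0],[10,0,0.9,1,0,0,0]]' >/dev/null; python3 f.py
python3 -m handwheel '[[10,0,0,0,0,0,0],[10,0,0,0,0,0,0]]' >/dev/null; python3 f.py
```

```text
t 16.38 nose z 63.72 mm xy [548.1 315.4] F [ 0.56  0.11 -1.71] M [-0.024 -0.035  0.04 ] w 24.7 [-1.7999e+02 -2.0000e-02  5.8200e+00]
t 16.55 nose z 63.46 mm xy [548.1 315.4] F [-0.22  0.2  -2.7 ] M [-0.017 -0.08  -0.027] w 25.1 [180.    -0.     5.82]
```

Aligned to 0.5 mm. Inserting, with force checks.

```bash

python3 -m handwheel '[[10,0.4,0.2,4,0,0,0],[10,0.4,0.2,8,0,0,0],[10,0.4,0.2,12,0,0,0],[10,0.4,0.2,16,0,0,0],[10,0.4,0.2,16,0,0,0]]' >/dev/null; python3 f.py
python3 -m handwheel '[[10,0,0,5,0,0,0],[10,0,0,12,0,0,0],[10,0,0,20,0,0,0],[10,0,0,25,0,0,0],[10,0,0,28,0,0,0],[10,0,0,28,0,0,0]]' >/dev/null; python3 f.py
```

```text
t 16.97 nose z 45.72 mm xy [547.9 314.9] F [ 0.2  -0.07 -3.24] M [-0.029  0.011  0.006] w 25.1 [1.7993e+02 1.1000e-01 5.8100e+00]
t 17.47 nose z 18.03 mm xy [548.  314.9] F [ 0.73 -0.52 -2.19] M [ 0.029 -0.03   0.016] w 25.1 [1.7993e+02 9.0000e-02 5.8200e+00]
```

```bash

python3 -m handwheel '[[10,0.3,0,4,0,0,0],[10,0.3,0,8,0,0,0],[10,0.3,0,11,0,0,0],[10,0.3,0,11,0,0,0],[10,0.3,0,11,0,0,0]]' >/dev/null; python3 f.py
python3 -m handwheel '[[10,0,0,1,0,0,0],[10,0,0,1,0,0,0],[10,0,0,1,0,0,0]]' >/dev/null; python3 f.py
python3 -m handwheel '[[10,0,0,0.7,0,0,0],[10,0,0,0.7,0,0,0],[10,0,0,0.7,0,0,0]]' >/dev/null; python3 f.py
```

```text
t 17.88 nose z 8.15 mm xy [548.7 315.1] F [-0.97 -0.29 -2.32] M [-0.018 -0.     0.027] w 25.2 [1.7998e+02 2.0000e-02 5.8200e+00]
t 18.13 nose z 7.55 mm xy [548.8 315.3] F [-0.21  0.08 -2.32] M [-0.018  0.029 -0.033] w 24.9 [-1.80e+02 -1.00e-02  5.82e+00]
t 18.38 nose z 6.66 mm xy [548.8 315.2] F [ 0.9   0.66 -2.06] M [-0.002  0.003 -0.026] w 25.1 [179.99   0.     5.82]
```

```bash

python3 -m handwheel '[[10,0,0,0.8,0,0,0],[10,0,0,0.8,0,0,0],[10,0,0,0.8,0,0,0]]' >/dev/null; python3 f.py
python3 -m handwheel '[[10,0,0,0.6,0,0,0],[10,0,0,0.6,0,0,0],[10,0,0,0.6,0,0,0]]' >/dev/null; python3 f.py
python3 -m handwheel '[[10,0,0,0.4,0,0,0],[10,0,0,0.4,0,0,0],[10,0,0,0.4,0,0,0]]' >/dev/null; python3 f.py
```

```text
t 18.63 nose z 5.82 mm xy [548.8 315.2] F [ 0.35  0.67 -2.22] M [-0.057  0.051 -0.04 ] w 24.8 [1.7999e+02 1.0000e-02 5.8200e+00]
t 18.88 nose z 5.24 mm xy [548.7 315.2] F [ 0.82 -0.16 -1.83] M [0.017 0.05  0.064] w 25.1 [1.7999e+02 1.0000e-02 5.8200e+00]
t 19.13 nose z 5.10 mm xy [548.9 315.2] F [-0.33 -0.1  -1.8 ] M [-0.088  0.131 -0.017] w 25.0 [ 1.80e+02 -2.00e-02  5.82e+00]
```

```bash

python3 -m handwheel '[[10,0,0,0.4,0,0,0],[10,0,0,0.4,0,0,0]]' >/dev/null; python3 f.py
python3 -m handwheel '[[28,0,0,0,0,0,0],[32,0,0,0,0,0,0],[40,0,0,0,0,0,0],[60,0,0,0,0,0,0],[85,0,0,0,0,0,0],[85,0,0,0,0,0,0],[85,0,0,0,0,0,0],[85,0,0,0,0,0,0],[85,0,0,0,0,0,0]]' >/dev/null; python3 f.py
python3 - <<'E'
from h import *
c=arm.read_camera("wrist"); cv2.imwrite("pics/w11.png",c["image"])
E
```

```text
t 19.30 nose z 5.07 mm xy [548.9 315.2] F [-1.04  0.41  0.74] M [-0.263  0.599  0.021] w 24.9 [ 1.80e+02 -3.00e-02  5.82e+00]
t 20.05 nose z 4.49 mm xy [548.8 315.2] F [0.17 0.05 1.22] M [-0.034  0.02   0.038] w 84.9 [179.99  -0.     5.82]
```

View pics/w11.png

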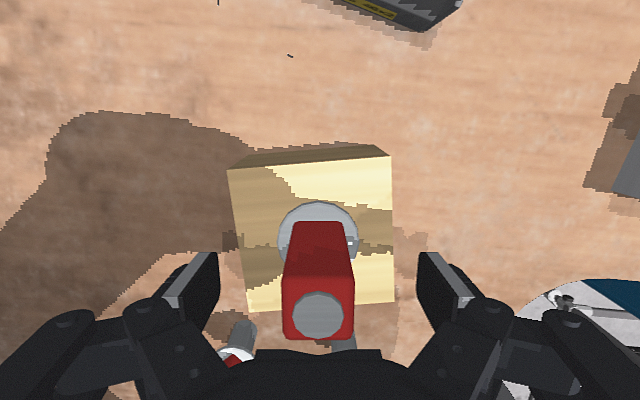

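The pusher stands upright with its collar on the stand, and the fingers are clear on both sides. Lifting straight up, then away.

```bash

python3 -m handwheel '[[85,0,0,-8,0,0,0],[85,0,0,-25,0,0,0],[85,0,0,-50,0,0,0],[85,0,0,-80,0,0,0],[85,0,0,-110,0,0,0],[85,0,0,-135,0,0,0],[85,0,0,-150,0,0,0],[85,0,0,-155,0,0,0]]' >/dev/null; python3 f.py
python3 -m handwheel '[[85,-15,-5,0,0,0,0],[85,-45,-15,0,0,0,0],[85,-75,-25,0,0,0,0],[85,-100,-34,0,0,0,0],[85,-115,-40,0,0,0,0],[85,-120,-42,0,0,0,0],[85,-120,-42,0,0,0,0],[85,-120,-42,0,0,0,0]]' >/dev/null; python3 f.py
python3 - <<'E'
from h import *
c=arm.read_camera("wrist"); cv2.imwrite("pics/w12.png",c["image"])
c=arm.read_camera("top"); crop(c,130,120,360,280,3.4,"t12.png")
c=arm.read_camera("side"); crop(c,230,70,390,220,4,"s12.png")
E
```

```text
t 20.77 nose z 164.12 mm xy [549.7 315.6] F [ 0.21 -0.06  1.32] M [ 0.016  0.002 -0.007] w 84.6 [-179.83   -0.3     5.81]
t 21.43 nose z 159.21 mm xy [425.3 344.8] F [ 0.23 -0.02  0.49] M [-0.059  0.017 -0.005] w 85.0 [1.7997e+02 1.0000e-02 5.8500e+00]
```

View pics/w12.png

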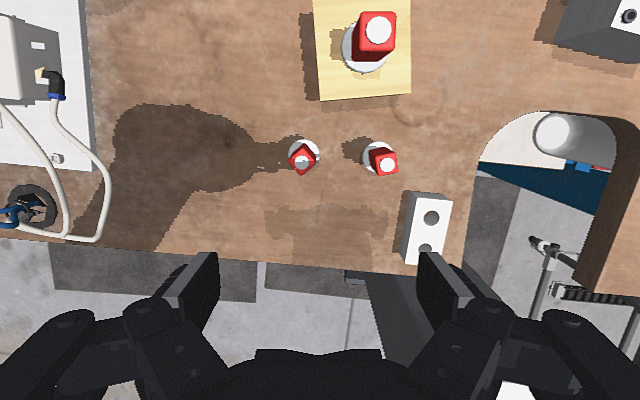

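View pics/t12.png

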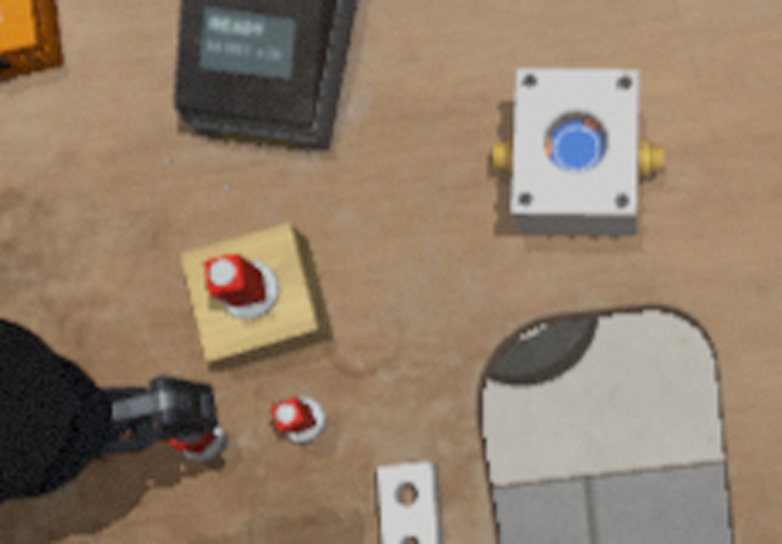

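View pics/s12.png

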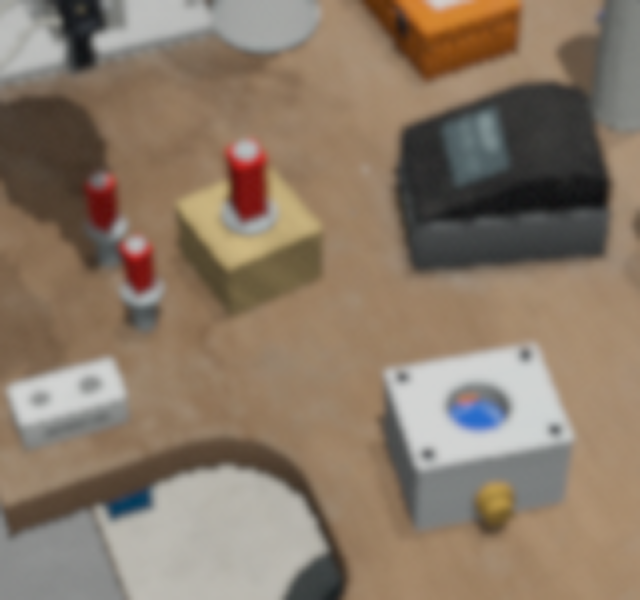

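The pusher is upright in its stand, the cap is still down, and the bystanders have not moved. The arm is clear, so I'm handing in.

```bash
python3 -m handwheel '[[85,0,0,0,0,0,0],[85,0,0,0,0,0,0]]' >/dev/null; python3 f.py; python3 -c "
from rig import arm
print(arm.job_done())"
```

```text
t 21.75 nose z 159.13 mm xy [425.7 344.6] F [ 0.39  0.03 -0.45] M [-0.054  0.022 -0.019] w 84.5 [1.7996e+02 2.0000e-02 5.7600e+00]
the job is handed in; nothing more can be done
None
```

The cap is pressed home under all three clips, and the pusher is back upright in its stand and released. I handed the job in at about 22 s.

- **Feeling the snap:** the clip force rose to about 8 N net and fell away in stages, with a drop at about 51 mm nose height. I had already passed the snap before I was sure of it, because one clip was hidden behind the pusher. So I went on in 0.5 mm steps to light contact with the ledge at 48 mm, again about 8 N, and backed off. The highest force I read was about 8 N; I took readings only at the end of each step. The gripper did not touch the cap.
- **Cap check:** wrist-camera pictures after backing off showed all three clips over the cap's rim. In the last top and side pictures the cap was still deep in the bore.
- **Pusher and bench:** the collar rested on the stand when I let go. The objects near the work look unmoved. I did not look again closely at the far ones (grease pot, plugs, tape roll, screwdriver), but the arm never went near them.
- **Disagreements:** the handle's turn read about 1° from the top camera and about 6° from the wrist camera. I used 6°, and the jaws met the handle squarely. Positions from the different cameras agreed to about 2–3 mm.

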